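Put the storeroom scale back in service

TASK

The portion scale's dial has been washed and has to go back on. Lift the red out-of-use tag off the bare control shaft and hang it by its hole on the empty hook of the blue tag stand, letting go of it; then turn the dial so that its bore matches the flat of the shaft, push it fully home and keep it pressed right down, as you do to switch the scale on, finishing while you are still holding it down. Do not knock over or shift the tea boxes and the jar.

Things in the scene. Friction and masses are not known exactly. Their poses are not given: they have to be found in the camera images.
- scale: White portion scale, 360 (x) by 260 mm (y), fixed. Origin under its middle at bench level; +x points from the control deck to the steel pan (pan top 85 mm high, from x = -28 mm to the rear), +y to the display. The flat deck is 55 mm above the bench, x = -180 to -28 mm. The control shaft stands on it at x = -110, y = -60 mm.
- shaft_tip (a point): Centre of the top of the upright steel shaft, 27 mm above the deck (82 mm above the bench) unpressed. A D: 12 mm diameter, one flat 3 mm from the axis along its whole length, upper 2.5 mm tapered in by 2 mm all round. x axis: from the axis out through the flat (a red line on the disc at its foot points the same way); z up. It turns freely, with friction of 0.02 N m.
- dial_press (a joint): How far the sprung shaft is pushed down, m: 0 at rest, 0.004 fully down. It takes 4 N to start it and 8 N to hold it fully down; it springs back up when let go.
- dial: Black dial, 60 g, 38 mm high, standing bore-down on the mat. Round skirt, 44 mm diameter, 10 mm high, with a finger bar on it, 18 mm thick (y), 44 mm long (x), rising to 38 mm: grip across the bar. Origin on its axis at the underside; z up; x along the bar towards the white pointer line. Fully home, its underside is 20 mm below the shaft's tip (7 mm above the deck unpressed, 3 mm pressed).
- mat: Green draining mat, 110 x 110 x 3 mm, fixed on the bench, with the dial on it. Origin under its middle.
- tag: Red plastic out-of-use tag, a flat plate 95 x 46 x 6 mm, about 40 g, lying on the scale's deck with the shaft standing through its hole. Origin on the axis of the 22 mm hole, at the underside; z up through the plate; the plate reaches from x = +19 mm to x = -76 mm (free end, with the white label), y from -23 to +23 mm.
- tag_hole (a point): Centre of the tag's hole, at half its thickness; axes as the tag's.
- tag_stand: Blue tag stand, fixed: 100 x 110 mm foot, 20 mm square post 207 mm high. Origin under the post at bench level. On its -x side is the empty steel hook: a 7 mm round bar that leaves the post at 165 mm height, runs level 85 mm out to -x and turns straight up to a tip at 200 mm. The hook on the +x side already carries a green tag.
- hook_tip (a point): Top of the empty hook's upturned end, 85 mm from the post's axis, 200 mm above the bench; x axis points from the tip back towards the post, z up. The level bar lies 35 mm below. A tag threaded over the tip and let go drops to the bar and hangs.
- tea_box: Red and yellow tea carton lying on the bench, 80 x 130 x 65 mm high. Leave it alone. Origin under its middle.
- tea_box_tall: Red and yellow tea carton standing on the bench, 70 x 95 x 120 mm high. Leave it alone. Origin under its middle.
- jar: Closed glass jar, 76 mm diameter, 110 mm high, standing on the bench. Leave it alone. Origin under its middle.
- dial_top (a point): Middle of the dial's top, 38 mm above its underside, axes as the dial's. The D bore opens at the underside: 20 mm deep, 0.6 mm wider than the shaft all round, its flat on the +x (pointer) side, so it goes on when the pointer points the way the shaft's flat faces.
There are look-alikes about, which are no part of the job. Of the things that look like the tag, the larger one is meant. Leave any brown look-alike of the dial alone.

How it is judged:
On the way, in this order (a step that is already met when the one before it is completed fails the run):
1. the tag hangs on the empty hook, let go (x of tag_hole in the frame of tag_stand between -0.1 and -0.008 m and y of tag_hole in the frame of tag_stand between -0.02 and 0.02 m and z of tag_hole in the frame of tag_stand between 0.14 and 0.185 m and contact force between tag and tag_stand above 0.1 N and contact force between tag and the arm below 0.05 N and contact force between tag and the fingers below 0.05 N), for 0.3 s.
2. the dial is on the shaft, flat to flat, fully home (z of dial in the frame of shaft_tip below -0.0175 m and horizontal distance between dial and shaft_tip below 0.003 m and angle between the x axis of dial and the x axis of shaft_tip, either way round below 0.25 rad), for 0.2 s.
At the end, for the whole second after the job is handed in: The dial is home on the shaft (underside at least 17.5 of 20 mm below the shaft's tip, axes within 3 mm and 0.12 rad, flat on flat) and the robot still holds it pressed down at least 3 of the shaft's 4 mm; the tag hangs by its hole on the hook that was empty, still and not touched by the robot (all of step 1 and all of step 2 and angle between the z axis of dial and the z axis of shaft_tip, either way round below 0.12 rad and value of joint dial_press above 0.003 m and contact force between the fingers and dial above 3 N and linear speed of tag below 0.1 m/s); the arm keeps its last pose, push and grip.
It fails at once if a tea box or the jar is shifted by more than 30 mm or knocked over (distance of any of tea_box, tea_box_tall, jar from where it was at the start of the episode above 0.03 m or angle between any of tea_box, tea_box_tall, jar's own z axis and vertical above 0.5 rad).
It also fails if it takes over 62 s, if anything falls off the work surface, if the arm or the gripper's body presses on something with over 40 N, if the wrist force passes 120 N, or if a joint passes its speed limit or range.

ROBOT

A 6-joint arm with a two-finger parallel gripper is mounted at the origin on the work surface. World frame = base frame: x ahead of the robot, y to its left, z up, the work surface at z = 0. Lengths are in m, angles in rad, forces in N, time in s.
With the tool pointing down it reaches from about 0.25 to 0.8 m from the base axis. Payload 3.9 kg.
Tool frame: the origin (TCP) lies midway between the tips of the shut fingers; the grasp point (between the pads) lies 19 mm behind it; z points along the fingers, y is the line along which they close (so a half turn about z gives the same grasp; the last joint's range is limited). The gripper opens to 85 mm and grips with 20 to 120 N. Pads are 22 mm wide; open, the fingers measure 114 mm over their backs; the gripper's body (76 mm by 85 mm) begins 54 mm behind the grasp point. The pads swing forward as they close: fully open they stand 13 mm farther back than shut.
Start: joints at [-1.235, 0.26, -0.138, 1.173, 0, 1.571], TCP at [0.173, -0.496, 0.231] pointing down, gripper open.
Joint ranges: [-2.78, 2.78], [-0.83, 1.72], [-1.28, 1.37], [-1.9, 2.12], [-1.57, 1.48], [-3.14, 3.14]. Speed limits (rad/s): [2.57, 2.57, 3.14, 3.14, 3.14, 3.14].

INTERFACE

Orientations are given as a 3x3 rotation matrix whose columns are the frame's x, y, z axes.
In Python, from workcell import bot, get_image, job gives the robot as it stands. The module is installed in compiled form; this text tells all that it offers.
- The arm moves only by the shell command python3 -m crank 'ROWS' [FORCE]. ROWS is JSON, a list that holds one entry, the list of rows, each a list of 5 numbers: the shift along the world's x, y, z normalised to -1 to 1, where 1 is 20 cm, then the turn about the world's z normalised to -1 to 1, where 1 is pi/2 rad, then the gripper command: -1 is fully open, 1 is shut, values between are in proportion. A call has 1 to 12 rows; each row is the pose to reach, as a shift and turn from the pose commanded when the call began; what a row does not reach only later rows make up. A row lasts 1/8 s, in which the tool goes at most 62.5 mm and 10.7 degrees, less where a joint would pass 70% of its speed; a pose out of reach is approached as far as the arm can. A call with a number of a shift or a turn outside -1 to 1 is refused whole. A call with a gripper value outside its range is refused whole. The fingers move at their own pace and stop on an object; FORCE is the grip in N (left out, the last holds). Time passes only in rows, so rows that repeat a pose let the fingers close. It gives the time, the measured TCP pose, the force, the opening and the grip force at its end, in the units of the state.
- bot.get_state(): the state, without advancing time (a new reading comes with each control period).
- get_image(name): name is "scene" or "top" or "wrist"; returns a dict with "pixels" (384x512x3 uint8, blue, green, red), "intrinsics" (3x3 intrinsics, pixels), "rvec" (rotation vector, rad) and "tvec" (3), from world to camera coordinates, as OpenCV has them. Camera axes: x right, y down, z forward; pixel columns grow to the right and rows downward; lengths in m; the calibration is good to about 2 mm. A picture is of the moment at which its call begins. There is no depth.
- job.close_job(): hands the job in; it is judged then, once.
The state is a dict: "time": time; "joint_pos": joint angles; "qvel": joint speeds; "joint_efforts": joint torques, N m; "eef_pos": TCP position; "eef_rot": TCP orientation; "ft_force": force on the tool from outside, world axes, zero at the start; "moment": the same for the moment, N m; "finger_gap": opening from 0.0 (shut) to 1.0 (fully open); "finger_force": force on a finger pad.
Only numpy, scipy, OpenCV 4.12 (cv2) and the standard library are available. Lean on these libraries where they do the work, as an engineer would, in place of code of your own. Each camera call takes 0.05 s, during which the arm holds its last target. There are 200 camera calls.

## Working session

There is one attempt and no reset: what is moved stays moved. The work goes in short steps, Python scripts to look and compute and a shell command to move; the robot and the scene stay as the last step left them, time stands still between calls to the robot, and variables do not carry over. Pictures are saved under pics/ and viewed, at most 15 in all, crops included, and the job is handed in when it is done.

```bash
mkdir -p pics
cat > h.py <<'E'
import numpy as np, cv2
from workcell import bot, get_image, job
def snap(n,f):
    d=get_image(n); cv2.imwrite(f'pics/{f}.png',d['pixels'])
    np.savez(f'pics/{f}.npz',K=np.array(d['intrinsics']),r=np.array(d['rvec'],float),t=np.array(d['tvec'],float)); return d
def ray(f,u,v,z):
    d=np.load(f'pics/{f}.npz');R=cv2.Rodrigues(d['r'])[0];c=-R.T@d['t'].ravel()
    w=R.T@np.linalg.inv(d['K'])@[u,v,1]; return (c+w*(z-c[2])/w[2]).round(4)
def proj(f,p):
    d=np.load(f'pics/{f}.npz');return cv2.projectPoints(np.array(p,float).reshape(-1,3),d['r'],d['t'],d['K'],None)[0].reshape(-1,2).round(1)
def crop(f,u0,v0,u1,v1,o):
    i=cv2.imread(f'pics/{f}.png')[v0:v1,u0:u1];s=min(800/i.shape[1],600/i.shape[0]);cv2.imwrite(f'pics/{o}.png',cv2.resize(i,None,fx=s,fy=s,interpolation=cv2.INTER_CUBIC));print('scale',s)
E
python3 - <<'E'
from h import *
a=snap('top','t0')['pixels'];b=snap('scene','s0')['pixels']
for f in('t0','s0'):
    d=np.load(f'pics/{f}.npz');print(d['K'].round(1).tolist(),(-cv2.Rodrigues(d['r'])[0].T@d['t'].ravel()).round(3))
cv2.imwrite('pics/t0b.png',cv2.resize(a,(800,600),interpolation=2));cv2.imwrite('pics/s0b.png',cv2.resize(b,(800,600),interpolation=2))
print(bot.get_state())
E
```

```text
[[463.2, 0.0, 251.6], [0.0, 463.2, 197.0], [0.0, 0.0, 1.0]] [0.338 0.005 1.207]
[[423.7, 0.0, 259.2], [0.0, 423.7, 189.0], [0.0, 0.0, 1.0]] [ 1.471 -0.171  0.865]
{'time': 0.1, 'joint_pos': array([-1.23500493e+00,  2.60612192e-01, -1.39267450e-01,  1.17269939e+00,
        3.88789958e-06,  1.57080897e+00]), 'qvel': array([ 0.00047359, -0.00193932,  0.00314381,  0.00106721,  0.00135532,
        0.00188368]), 'joint_efforts': array([-2.32335033e-04, -4.06508088e+01,  2.54527652e+01,  1.00758945e-02,
       -3.04906087e-05, -1.30022738e-05]), 'eef_pos': array([ 0.1727909 , -0.49508678,  0.23054099]), 'eef_rot': array([[ 9.44153995e-01,  3.29504011e-01, -5.83760400e-04],
       [ 3.29504528e-01, -9.44152492e-01,  1.68442317e-03],
       [ 3.86535335e-06, -1.78270656e-03, -9.99998411e-01]]), 'ft_force': array([-0.19568444, -0.21743364, -0.09236084]), 'moment': array([-0.00216509, -0.009625  ,  0.01317883]), 'finger_force': 0.0, 'finger_gap': 0.9994587607248595}
```

View pics/t0b.png

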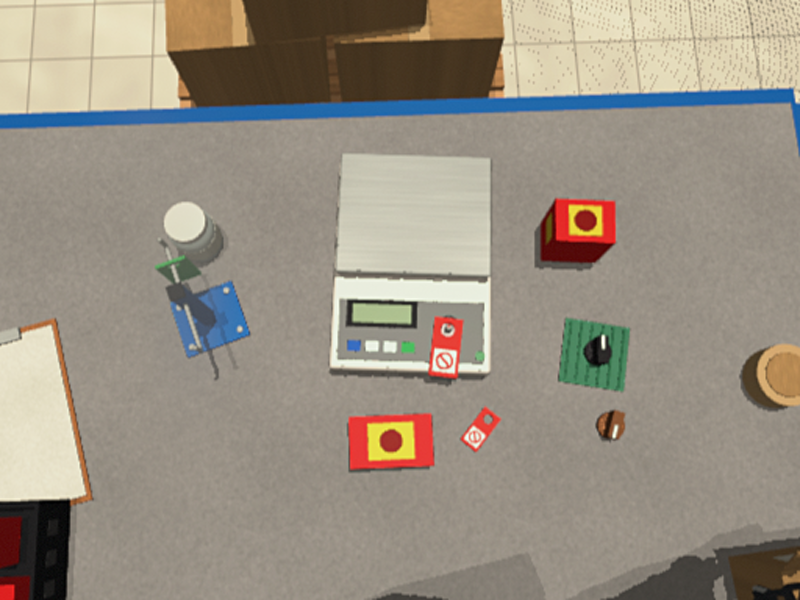

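View pics/s0b.png

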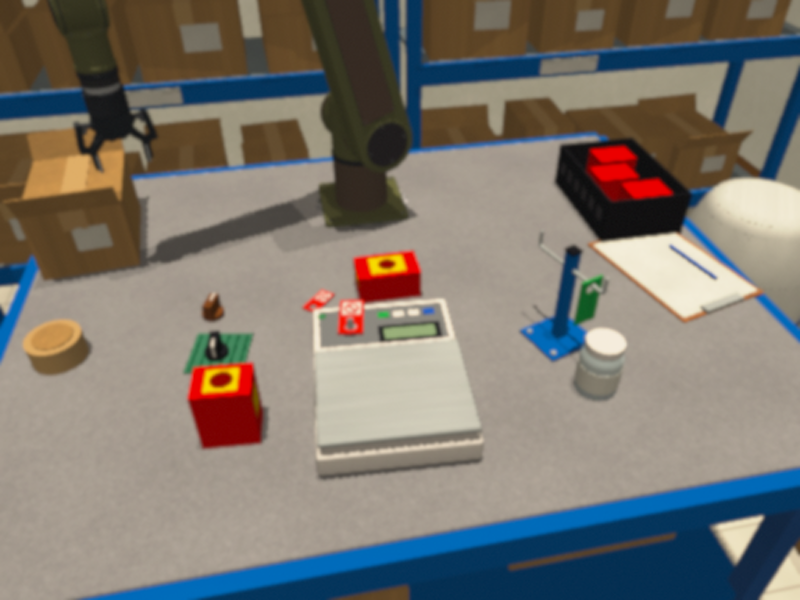

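The pictures show:
- **Tags:** the top view (800x600) has the large red tag on the deck around the shaft at (447,345) and a small look-alike on the bench at (480,428). The large one on the deck is meant.
- **Dials:** the black dial is on the green mat at (600,348), and the brown look-alike is at (612,425).
- **Stand:** its foot is at (210,318). The empty hook runs down to (215,375), and the green tag is on the far hook.

I'll check these in one enlarged crop.

Run:
```python
from h import *
i=cv2.imread('pics/t0.png')
a=cv2.resize(i[195:285,265:410],(800,497),interpolation=2)
cv2.imwrite('pics/c1.png',a)
b=cv2.resize(i[145:255,90:190],(545,600),interpolation=2)
cv2.imwrite('pics/c2.png',b)
```

```text
(no output)
```

View pics/c1.png

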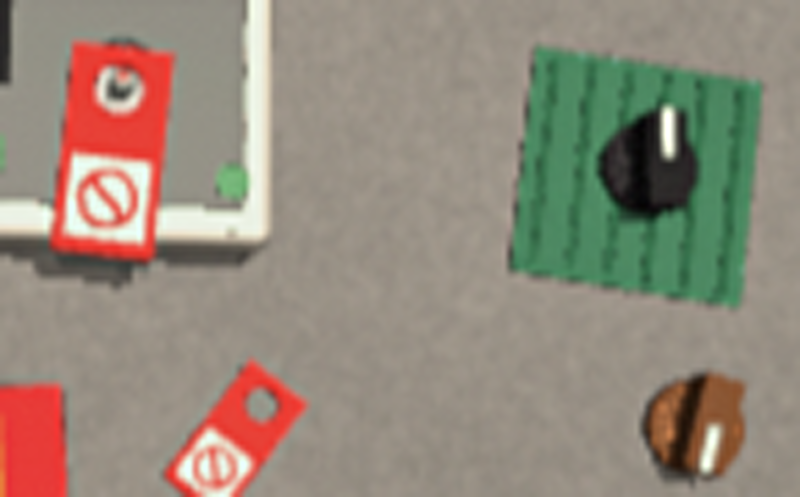

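View pics/c2.png

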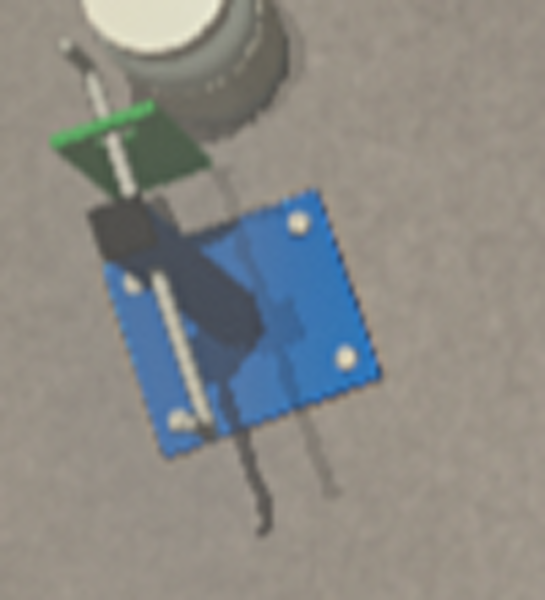

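Run:
```python
from h import *
c1=lambda x,y,z:ray('t0',265+x/5.517,195+y/5.517,z)
c2=lambda x,y,z:ray('t0',90+x/5.45,145+y/5.45,z)
T=[c1(x,y,.061)for x,y in[(75,42),(175,52),(155,260),(52,247)]];print('tag',*T)
m=(T[0]+T[1])/2-(T[2]+T[3])/2;print('tag yaw,len',np.arctan2(m[1],m[0]),np.hypot(*m[:2]))
print('hole',c1(120,90,.058),'tip',c1(122,90,.082),'ctr+28.5',np.mean(T,0)+28.5e-3*m/np.hypot(*m[:2]))
print('pointer',c1(668,105,.041),c1(668,158,.041),'skirt ctr',c1(648,163,.02))
print('mat',*[c1(x,y,.003)for x,y in[(537,47),(760,85),(738,305),(510,270)]])
print('post',c2(120,232,.207),'tip',c2(203,428,.2),'greentip',c2(70,47,.2),'foot',*[c2(x,y,.01)for x,y in[(318,190),(382,378),(168,458),(105,265)]])
print('barstart',c2(160,275,.165))
print('jar top',ray('t0',185/1.5625,222/1.5625,.11),'box',ray('t0',390/1.5625,441/1.5625,.065))
print('scale front',ray('t0',331/1.5625,368/1.5625,.055),ray('t0',490/1.5625,371/1.5625,.055))
```

```text
tag [ 0.5642 -0.0771  0.061 ] [ 0.5578 -0.1225  0.061 ] [ 0.4631 -0.1079  0.061 ] [ 0.4707 -0.0619  0.061 ]
tag yaw,len -0.15703841520594997 0.09527234646003001
hole [ 0.5417 -0.0967  0.058 ] tip [ 0.5374 -0.0955  0.082 ] ctr+28.5 [ 0.5420993  -0.09680722  0.061     ]
pointer [ 0.528  -0.3516  0.041 ] [ 0.5033 -0.3492  0.041 ] skirt ctr [ 0.5042 -0.3459  0.02  ]
mat [ 0.5648 -0.303   0.003 ] [ 0.5422 -0.4083  0.003 ] [ 0.4377 -0.3867  0.003 ] [ 0.4583 -0.2808  0.003 ]
post [0.5833 0.3002 0.207 ] tip [0.5027 0.267  0.2   ] greentip [0.6649 0.3248 0.2   ] foot [0.6491 0.2624 0.01  ] [0.5547 0.231  0.01  ] [0.5199 0.3329 0.01  ] [0.6154 0.3652 0.01  ]
barstart [0.5743 0.2953 0.165 ]
jar top [0.7225 0.3158 0.11  ] box [0.3694 0.0035 0.065 ]
scale front [0.488  0.0934 0.055 ] [ 0.4735 -0.1604  0.055 ]
```

```bash
python3 -m crank '[[[1,1,0,-0.31,-1],[1,1,0,-0.31,-1],[1,1,0,-0.31,-1],[1,1,0,-0.31,-1],[1,1,0,-0.31,-1],[1,1,0,-0.31,-1]]]' 40; python3 -m crank '[[[0.63,1,0,0,-1],[0.63,1,0,0,-1],[0.63,1,0,0,-1],[0.63,1,0,0,-1],[0.63,1,0,0,-1],[0.63,1,0,0,-1]]]'
python3 - <<'E'
from h import *
s=bot.get_state();print(s['time'],s['eef_pos'],s['eef_rot'][:,1],s['joint_pos'])
snap('wrist','w1');crop('w1',0,0,512,384,'w1b')
print(proj('w1',[[.5415,-.0967,.061],[.5374,-.0955,.082],[.467,-.085,.061]]))
E
```

```text
time: 0.85
eef_pos: [0.3745, -0.2935, 0.2309]
eef_rot: [[0.989, -0.145, -0.0], [-0.145, -0.989, 0.001], [-0.0, -0.001, -1.0]]
ft_force: [-0.3, 0.1, -1.3]
finger_gap: 0.999
finger_force: 0.0
time: 1.6
eef_pos: [0.4982, -0.0966, 0.2309]
eef_rot: [[0.988, -0.151, -0.002], [-0.151, -0.988, -0.001], [-0.001, 0.001, -1.0]]
ft_force: [-0.2, -0.9, 0.1]
finger_gap: 0.999
finger_force: 0.0
1.6 [ 0.49818876 -0.09658738  0.23090521] [-1.51296329e-01 -9.88488129e-01  7.99756907e-04] [-1.90961449e-01  2.31272788e-01 -1.78347246e-01  1.16257315e+00
 -8.54986770e-04  3.10251199e+00]
scale 1.5625
[[245.8 128.7]
 [244.7 136.2]
 [246.1 199.5]]
```

View pics/w1b.png

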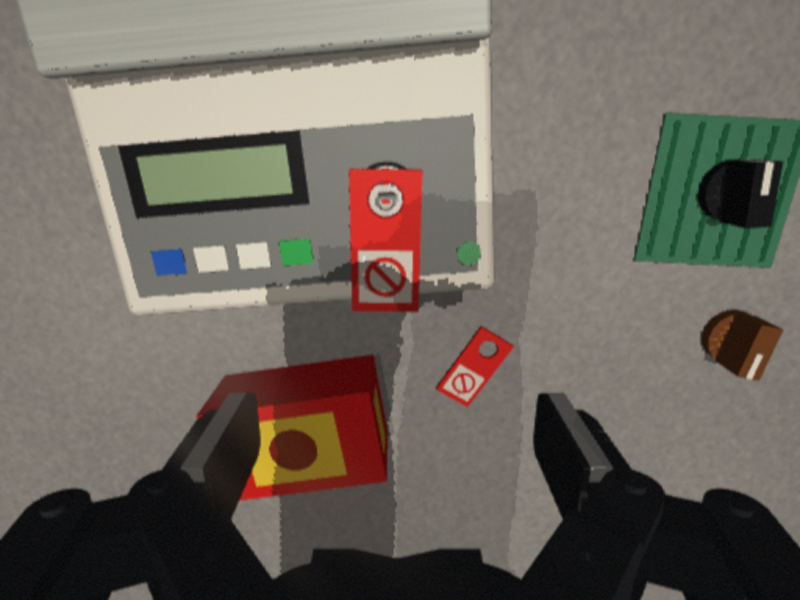

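The wrist view agrees with the estimate: the tag's hole is at (386,199) where I predicted (384,201), and the small look-alike is at (475,367). Joint 6 is near its limit, so I'll take the half-turned grasp and then go down.

```bash
python3 -m crank '[[[0,0.03,0,1,-1],[0,0.03,0,1,-1],[0,0.03,0,1,-1],[0,0.03,0,1,-1],[0,0.03,0,1,-1],[0,0.03,0,1,-1],[0,0.03,0,1,-1],[0,0.03,0,1,-1],[0,0.03,0,1,-1],[0,0.03,0,1,-1]]]' >/dev/null; python3 -m crank '[[[0,0,-0.2,1,-1],[0,0,-0.2,1,-1],[0,0,-0.2,1,-1],[0,0,-0.4,1,-1],[0,0,-0.4,1,-1],[0,0,-0.4,1,-1],[0,0,-0.4,1,-1],[0,0,-0.4,1,-1],[0,0,-0.4,1,-1],[0,0,-0.4,1,-1],[0,0,-0.4,1,-1]]]'
python3 - <<'E'
from h import *
s=bot.get_state();print(s['time'],s['joint_pos'])
E
```

```text
time: 4.28
eef_pos: [0.4988, -0.0902, 0.1513]
eef_rot: [[-0.988, 0.153, -0.0], [0.153, 0.988, -0.0], [0.0, -0.0, -1.0]]
ft_force: [0.8, 0.5, 0.3]
finger_gap: 0.999
finger_force: 0.0
4.275 [-1.78789030e-01  2.78097292e-01 -3.30712095e-01  9.62018650e-01
 -7.99846703e-05 -2.51972363e-02]
```

```bash
python3 -m crank '[[[0,0,-0.25,0,-1],[0,0,-0.4,0,-1],[0,0,-0.49,0,-1],[0,0,-0.49,0,-1],[0,0,-0.49,0,-1]]]';python3 -m crank '[[[0,0,0,0,0.2],[0,0,0,0,0.6],[0,0,0,0,1],[0,0,0,0,1],[0,0,0,0,1],[0,0,0,0,1],[0,0,0,0,1]]]' 30
```

```text
time: 4.9
eef_pos: [0.4996, -0.0899, 0.054]
eef_rot: [[-0.989, 0.151, 0.001], [0.151, 0.989, -0.0], [-0.001, -0.0, -1.0]]
ft_force: [0.5, 0.4, -0.3]
finger_gap: 1.0
finger_force: 0.0
time: 5.78
eef_pos: [0.4996, -0.0898, 0.0543]
eef_rot: [[-0.989, 0.151, 0.002], [0.151, 0.989, -0.0], [-0.002, -0.0, -1.0]]
ft_force: [-0.6, 0.7, 5.8]
finger_gap: 0.527
finger_force: 30.5
```

```bash
python3 -m crank '[[[0,0,0.1,0,1],[0,0,0.25,0,1],[0,0,0.5,0,1],[0,0,0.75,0,1],[0,0,0.98,0,1],[0,0,0.98,0,1],[0,0,0.98,0,1]]]'
python3 - <<'E'
from h import *
snap('wrist','w2');snap('top','t2')
a=cv2.resize(cv2.imread('pics/w2.png'),(560,420),interpolation=2)
i=cv2.imread('pics/t2.png')
b=cv2.resize(i[190:250,265:345],(560,420),interpolation=2)[:,:]
b=cv2.resize(b,(240,180))
c=np.zeros((600,560,3),np.uint8);c[:420]=a;c[420:,:240]=b;cv2.imwrite('pics/c3.png',c)
print(proj('w2',[.5374,-.0955,.082]))
E
```

```text
time: 6.65
eef_pos: [0.4986, -0.0896, 0.2488]
eef_rot: [[-0.989, 0.151, -0.001], [0.151, 0.989, 0.0], [0.001, -0.0, -1.0]]
ft_force: [-0.6, -0.1, -0.7]
finger_gap: 0.522
finger_force: 31.1
[[254.5 206. ]]
```

View pics/c3.png

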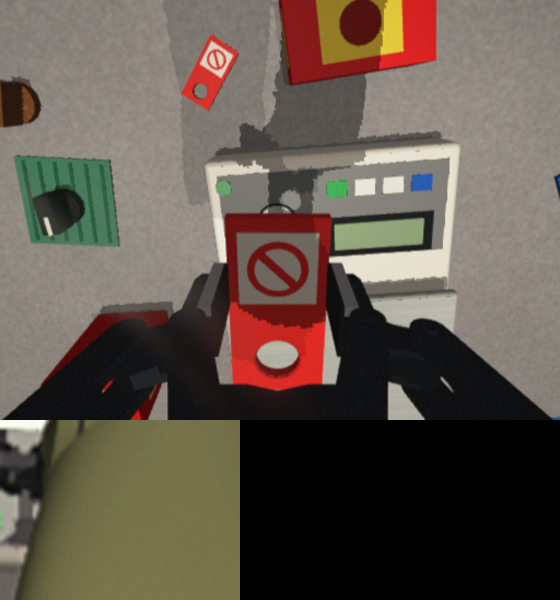

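Tag held level; its hole is visible at (253,324) in wrist pixels, so I can check the hook tip through it.

```bash
python3 - <<'E'
from h import *
print(ray('w2',253.3,323.7,.256))
E
python3 -m crank '[[[-0.05,0.25,0,0.1,1],[-0.1,0.5,0,0.15,1],[-0.1,0.75,0,0.2,1],[-0.1,1,0,0.305,1],[-0.1,1,0,0.305,1],[-0.1,1,0,0.305,1]]]' >/dev/null;python3 -m crank '[[[-0.08,0.25,0,0,1],[-0.08,0.5,0,0,1],[-0.08,0.74,0,0,1],[-0.08,0.74,0,0,1],[-0.08,0.74,0,0,1],[-0.08,0.74,0,0,1]]]'
python3 - <<'E'
from h import *
snap('wrist','w3');a=cv2.imread('pics/w3.png')
snap('scene','s3');b=cv2.imread('pics/s3.png')
u,v=proj('s3',[.5035,.2715,.2])[0].astype(int)
c=np.zeros((400,800,3),np.uint8);c[:384,:400]=cv2.resize(a[200:384,160:352],(400,384),interpolation=2)
c[:384,400:]=cv2.resize(b[v-48:v+48,u-50:u+50],(400,384),interpolation=2);cv2.imwrite('pics/c4.png',c);print(u,v)
print(proj('w3',[[.5035,.2715,.2]]))
E
```

```text
[ 0.5373 -0.0968  0.256 ]
time: 8.25
eef_pos: [0.4631, 0.2566, 0.2491]
eef_rot: [[-0.948, -0.32, -0.001], [-0.32, 0.948, -0.001], [0.001, -0.0, -1.0]]
ft_force: [0.3, -0.4, 0.6]
finger_gap: 0.525
finger_force: 31.3
346 146
[[256.8 271.5]]
```

View pics/c4.png

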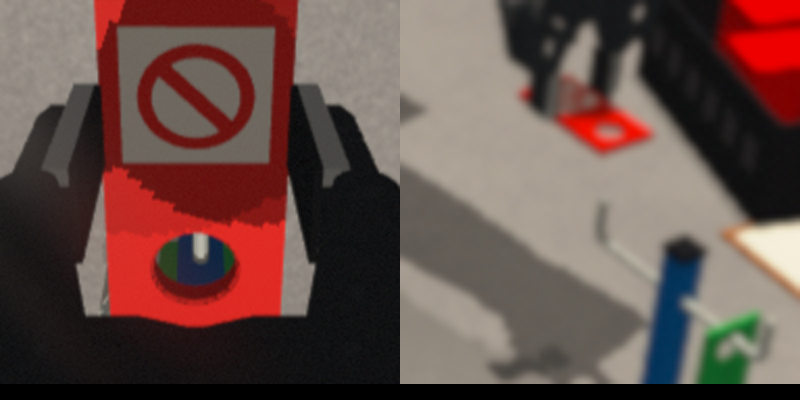

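Run:
```python
from h import *
print([ray('w3',254,v,.256) for v in(321,324.8)], proj('w3',[[.4631,.2566,.25],[.575,.295,.165],[.5034,.2701,.256]]))
print(proj('s3',[[.5035,.2715,.2],[.5034,.2701,.256]]), 'seen tip',346-50+205/4,146-48+205/4,'hole',346-50+208/4,146-48+131/4)
```

```text
[array([0.4987, 0.2677, 0.256 ]), array([0.5011, 0.2685, 0.256 ])] [[255.7 254.5]
 [255.5 321.5]
 [255.5 328.8]]
[[346.2 146.2]
 [348.1 129.3]] seen tip 347.25 149.25 hole 348.0 130.75
```

```bash
python3 -m crank '[[[0.02,0.015,0,0,1],[0.02,0.015,-0.1,0,1],[0.02,0.015,-0.2,0,1],[0.02,0.015,-0.25,0,1],[0.02,0.015,-0.3,0,1],[0.02,0.015,-0.3,0,1]]]'
python3 - <<'E'
from h import *
snap('wrist','w4');a=cv2.imread('pics/w4.png')
snap('scene','s4');b=cv2.imread('pics/s4.png')
u,v=346,146
c=np.zeros((400,800,3),np.uint8);c[:384,:400]=cv2.resize(a[200:384,160:352],(400,384),interpolation=2)
c[:384,400:]=cv2.resize(b[v-48:v+48,u-50:u+50],(400,384),interpolation=2);cv2.imwrite('pics/c5.png',c)
E
```

```text
time: 9.1
eef_pos: [0.4667, 0.2612, 0.1888]
eef_rot: [[-0.947, -0.322, -0.001], [-0.322, 0.947, -0.0], [0.001, -0.0, -1.0]]
ft_force: [0.1, -0.1, -0.7]
finger_gap: 0.521
finger_force: 31.3
```

View pics/c5.png

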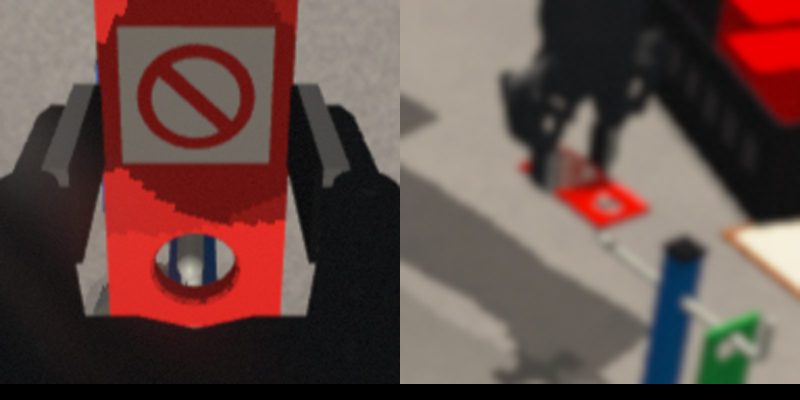

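The hook tip shows inside the hole (crop (192,265), hole centre (196,260)) with no force on the tool, so it is threaded. Lowering the rest and releasing.

```bash
python3 -m crank '[[[0,0,-0.04,0,1],[0,0,-0.08,0,1],[0,0,-0.08,0,1]]]';python3 -m crank '[[[0,0,0,0,0.2],[0,0,0,0,-0.3],[0,0,0,0,-1],[0,0,0,0,-1],[0,0,0,0,-1],[0,0,0,0,-1],[0,0,0,0,-1]]]'
python3 - <<'E'
from h import *
snap('wrist','w5');a=cv2.imread('pics/w5.png')
snap('scene','s5');b=cv2.imread('pics/s5.png')
u,v=346,146
c=np.zeros((400,800,3),np.uint8);c[:300,:400]=cv2.resize(a,(400,300),interpolation=2)
c[:384,400:]=cv2.resize(b[v-48:v+48,u-50:u+50],(400,384),interpolation=2);cv2.imwrite('pics/c6.png',c)
E
```

```text
time: 9.57
eef_pos: [0.4663, 0.261, 0.1723]
eef_rot: [[-0.947, -0.322, -0.002], [-0.322, 0.947, -0.001], [0.002, -0.0, -1.0]]
ft_force: [-0.5, -0.3, 0.4]
finger_gap: 0.525
finger_force: 31.3
time: 10.45
eef_pos: [0.467, 0.2613, 0.1733]
eef_rot: [[-0.947, -0.322, 0.0], [-0.322, 0.947, -0.0], [-0.0, -0.0, -1.0]]
ft_force: [1.0, -0.0, -0.8]
finger_gap: 1.003
finger_force: 0.0
```

View pics/c6.png

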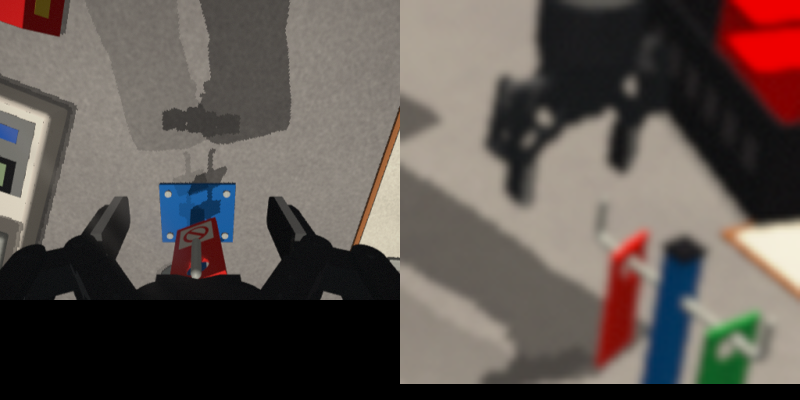

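The tag hangs on the empty hook (crop, around (625,290)), let go. Next, the shaft's flat from above.

```bash
python3 -m crank '[[[0,0,0.2,0,-1],[0,0,0.4,0,-1],[0,-0.2,0.4,-0.1,-1],[0.1,-0.5,0.4,-0.2,-1],[0.2,-0.8,0.4,-0.27,-1],[0.2,-1,0.4,-0.27,-1],[0.2,-1,0.4,-0.27,-1],[0.2,-1,0.4,-0.27,-1],[0.2,-1,0.4,-0.27,-1]]]'>/dev/null;python3 -m crank '[[[0,-0.3,-0.1,0,-1],[0,-0.6,-0.3,0,-1],[0,-0.78,-0.4,0,-1],[0,-0.78,-0.4,0,-1],[0,-0.78,-0.4,0,-1],[0,-0.78,-0.4,0,-1],[0,-0.78,-0.4,0,-1]]]'
python3 - <<'E'
from h import *
snap('wrist','w6')
u,v=proj('w6',[.5374,-.0955,.082])[0];print(u,v)
u,v=int(u),int(v)
crop('w6',u-40,v-30,u+40,v+30,'c7')
E
```

```text
time: 12.55
eef_pos: [0.5077, -0.0936, 0.1741]
eef_rot: [[-0.996, 0.094, 0.002], [0.094, 0.996, -0.0], [-0.002, -0.0, -1.0]]
ft_force: [0.9, 0.2, 0.3]
finger_gap: 0.996
finger_force: 0.0
256.0 227.9
scale 10.0
```

View pics/c7.png

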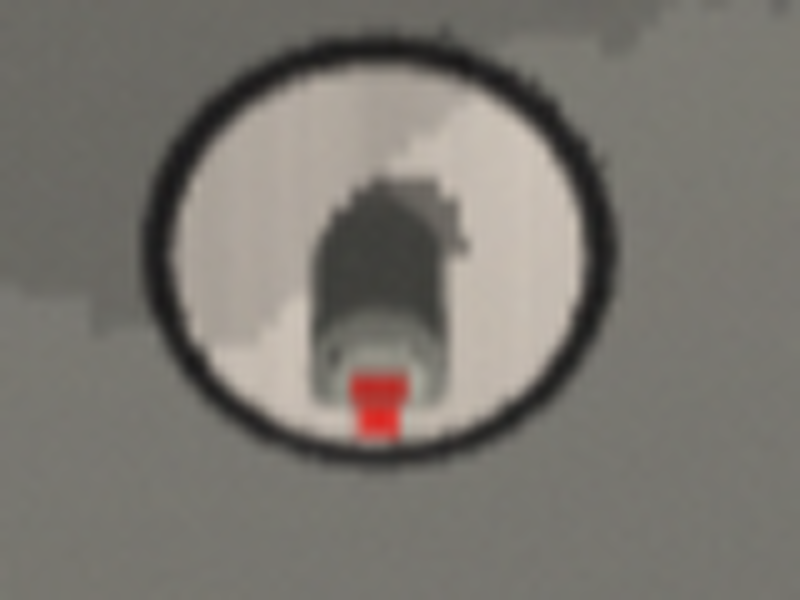

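```bash
python3 - <<'E'
from h import *
P=lambda x,y,z:ray('w6',216+x/10,197+y/10,z)
for z in(.055,.058):
  c=P(379,250,z);r=P(377,425,z);d=r-c;print(c,r,np.arctan2(d[1],d[0]),np.hypot(*d[:2]))
  print(P(145,250,z)-P(615,250,z),P(379,37,z)-P(379,465,z))
a,b=P(312,403,.08),P(448,403,.08);d=b-a;print('flat dir',np.arctan2(d[1],d[0])-np.pi/2,np.hypot(*d[:2]),'mid',(a+b)/2)
print('tip pred',proj('w6',[P(379,250,.056)*[1,1,0]+[0,0,.082]]))
E
python3 -m crank '[[[0,-0.4,0.1,0,-1],[0,-0.8,0.1,0,-1],[-0.15,-1,0,0,-1],[-0.15,-1,0,0,-1],[-0.15,-1,0,0,-1],[-0.15,-1,0,0,-1],[-0.15,-1,0,0,-1]]]'>/dev/null;python3 -m crank '[[[0,-0.24,-0.1,0,-1],[0,-0.24,-0.2,0,-1],[0,-0.24,-0.2,0,-1],[0,-0.24,-0.2,0,-1]]]'
python3 - <<'E'
from h import *
snap('wrist','w7')
u,v=proj('w7',[.504,-.346,.041])[0];print(u,v)
u,v=int(u),int(v)
crop('w7',u-60,v-45,u+60,v+45,'c8')
E
```

```text
[ 0.5441 -0.0978  0.055 ] [ 0.5621 -0.0997  0.055 ] -0.10516612322188329 0.018100000000000015
[-0.0041 -0.0433  0.    ] [-0.0431  0.004   0.    ]
[ 0.5428 -0.0977  0.058 ] [ 0.5605 -0.0996  0.058 ] -0.10693515399498323 0.01780168531347529
[-0.0041 -0.0428  0.    ] [-0.0427  0.004   0.    ]
flat dir -0.0953620469024079 0.011552488909321671 mid [ 0.54695 -0.09805  0.08   ]
tip pred [[253.9 234.9]]
time: 13.98
eef_pos: [0.4776, -0.342, 0.1341]
eef_rot: [[-0.996, 0.095, 0.001], [0.095, 0.996, -0.0], [-0.001, -0.0, -1.0]]
ft_force: [0.1, -0.4, -0.4]
finger_gap: 0.999
finger_force: 0.0
253.1 224.1
scale 6.666666666666667
```

View pics/c8.png

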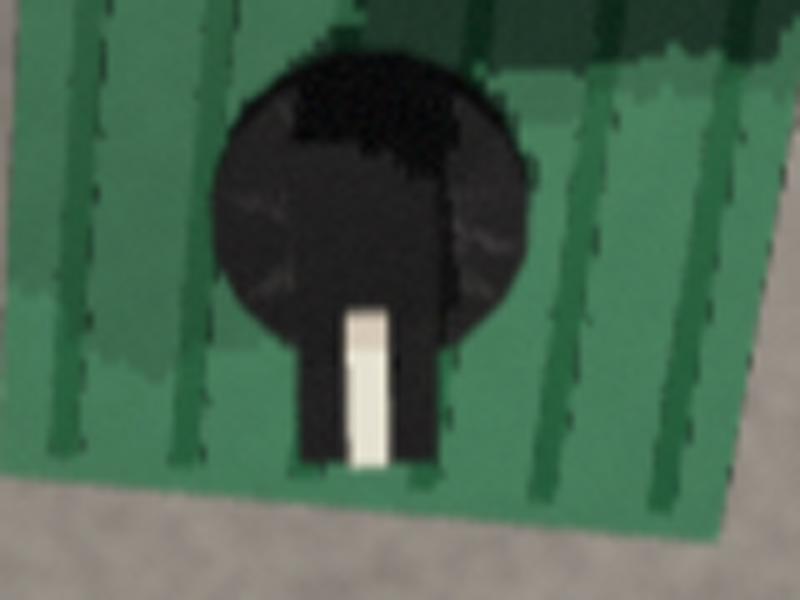

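Run:
```python
from h import *
P=lambda x,y,z:ray('w7',193+x/6.667,179+y/6.667,z)
e=P(368,463,.041);print('end',e,'ctr',e-[.022*.9955,-.022*.095,0])
print('skirt',P(370,205,.013),P(213,205,.013)-P(527,205,.013))
for a,b in(((368,310),(368,465)),((297,345),(299,462)),((444,200),(437,462))):
  d=P(*b,.041)-P(*a,.041);print(np.arctan2(d[1],d[0]))
s=bot.get_state();print(s['eef_pos'])
```

```text
end [ 0.5264 -0.3524  0.041 ] ctr [ 0.504499 -0.35031   0.041   ]
skirt [ 0.5021 -0.3501  0.013 ] [-0.0041 -0.0432  0.    ]
-0.10057691745484738
-0.09608871551736994
-0.11277907309712633
[ 0.47779887 -0.34222374  0.13438718]
```

```bash
python3 -m crank '[[[0.133,-0.04,0,0,-0.3],[0.133,-0.04,-0.1,0,-0.3],[0.133,-0.04,-0.3,0,-0.3],[0.133,-0.04,-0.5,0,-0.3],[0.133,-0.04,-0.575,0,-0.3],[0.133,-0.04,-0.575,0,-0.3],[0.133,-0.04,-0.575,0,-0.3]]]';python3 -m crank '[[[0,0,0,0,0.4],[0,0,0,0,1],[0,0,0,0,1],[0,0,0,0,1],[0,0,0,0,1],[0,0,0,0,1],[0,0,0,0,1]]]' 60
```

```text
time: 14.9
eef_pos: [0.505, -0.3515, 0.0202]
eef_rot: [[-0.995, 0.096, 0.003], [0.096, 0.995, -0.002], [-0.003, -0.002, -1.0]]
ft_force: [0.6, 0.5, 1.1]
finger_gap: 0.649
finger_force: 0.0
time: 15.78
eef_pos: [0.5045, -0.3513, 0.0195]
eef_rot: [[-0.995, 0.096, 0.002], [0.096, 0.995, -0.001], [-0.002, -0.001, -1.0]]
ft_force: [0.2, -0.9, 5.5]
finger_gap: 0.196
finger_force: 60.0
```

```bash
python3 -m crank '[[[0,0,0.15,0,1],[0,0,0.35,0,1],[0,0.1,0.6,0,1],[0.1,0.4,0.6,0,1],[0.2,0.7,0.6,0,1],[0.2,1,0.6,0,1],[0.2,1,0.6,0,1],[0.2,1,0.6,0,1]]]';python3 -m crank '[[[0,0.1,0,0,1],[0,0.2,0,0,1],[0,0.268,0,0,1],[0,0.268,0,0,1],[0,0.268,0,0,1]]]'
python3 - <<'E'
from h import *
snap('wrist','w8');a=cv2.imread('pics/w8.png');snap('scene','s8');b=cv2.imread('pics/s8.png')
u,v=proj('s8',[.544,-.098,.09])[0].astype(int)
x,y,z=bot.get_state()['eef_pos']
U,V=proj('w8',[x,y,z+.02])[0].astype(int);print(u,v,U,V,x,y,z)
V=min(V,384-48)
c=np.zeros((400,800,3),np.uint8);c[:384,:400]=cv2.resize(a[V-48:V+48,U-50:U+50],(400,384),interpolation=2)
c[:384,400:]=cv2.resize(b[v-48:v+48,u-50:u+50],(400,384),interpolation=2);cv2.imwrite('pics/c9.png',c)
E
```

```text
time: 16.77
eef_pos: [0.5435, -0.1507, 0.1382]
eef_rot: [[-0.995, 0.095, -0.0], [0.095, 0.995, -0.001], [0.0, -0.001, -1.0]]
ft_force: [-0.4, -0.3, -0.4]
finger_gap: 0.197
finger_force: 59.2
time: 17.4
eef_pos: [0.5437, -0.0972, 0.1384]
eef_rot: [[-0.995, 0.096, 0.0], [0.096, 0.995, -0.0], [-0.0, -0.0, -1.0]]
ft_force: [-0.5, 0.1, -0.6]
finger_gap: 0.196
finger_force: 59.2
223 200 255 274 0.543712995453696 -0.0974646447871394 0.13834082950121884
```

View pics/c9.png

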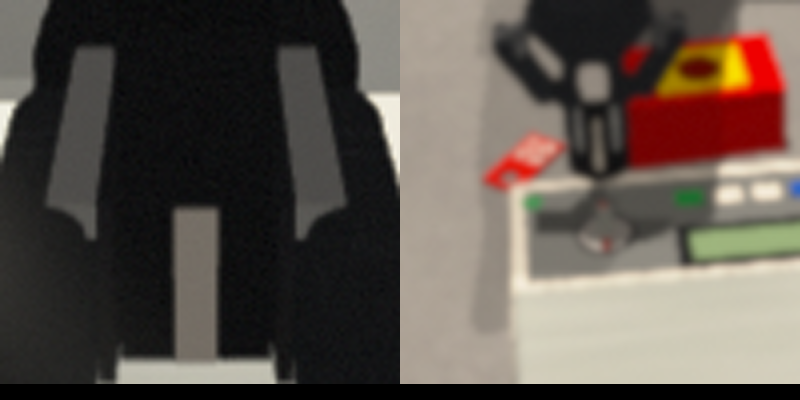

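Run:
```python
from h import *
e=ray('w8',205+49,226+89.5,.16);print(e,e-[.022*.9955,-.022*.0955,0])
# scene: shaft tip seen vs predicted, pointer end seen vs predicted
print(proj('s8',[[.544,-.0977,.082],[.544,-.0977,.055],[.5437+.0219,-.0972-.0021,.16],[.5437+.0219,-.0972-.0021,.132]]),173+603/4-100,152+195/4,152+235/4,'ptr',173+599/4-100,152+115/4,152+170/4)
```

```text
[ 0.565  -0.1002  0.16  ] [ 0.543099 -0.098099  0.16    ]
[[223.4 202.9]
 [223.9 210. ]
 [222.1 186.1]
 [222.7 194.1]] 223.75 200.75 210.75 ptr 222.75 180.75 194.5
```

```bash
python3 -m crank '[[[0.003,0.002,-0.08,0,1],[0.003,0.002,-0.16,0,1],[0.003,0.002,-0.19,0,1],[0.003,0.002,-0.21,0,1],[0.003,0.002,-0.225,0,1],[0.003,0.002,-0.225,0,1]]]'
```

```text
time: 18.25
eef_pos: [0.5443, -0.0967, 0.0935]
eef_rot: [[-0.995, 0.096, 0.0], [0.096, 0.995, -0.0], [-0.0, -0.0, -1.0]]
ft_force: [-0.7, 0.0, -0.5]
finger_gap: 0.201
finger_force: 59.2
```

```bash
python3 -m crank '[[[0,0,-0.03,0,1],[0,0,-0.05,0,1],[0,0,-0.07,0,1],[0,0,-0.075,0,1],[0,0,-0.075,0,1],[0,0,-0.075,0,1]]]'
```

```text
time: 19.0
eef_pos: [0.5441, -0.0966, 0.0785]
eef_rot: [[-0.995, 0.096, -0.0], [0.096, 0.995, 0.0], [0.0, 0.0, -1.0]]
ft_force: [-1.5, 1.2, 2.8]
finger_gap: 0.194
finger_force: 59.6
```

Almost home, with 2.8 N at the spring. Pressing down, with a little over-travel.

```bash
python3 -m crank '[[[0,0,-0.01,0,1],[0,0,-0.02,0,1],[0,0,-0.025,0,1],[0,0,-0.025,0,1],[0,0,-0.025,0,1]]]' 80
```

```text
time: 19.62
eef_pos: [0.5443, -0.0966, 0.0744]
eef_rot: [[-0.995, 0.096, 0.001], [0.096, 0.995, -0.0], [-0.001, -0.0, -1.0]]
ft_force: [-4.3, 0.6, 10.6]
finger_gap: 0.188
finger_force: 84.3
```

```bash
python3 -m crank '[[[0,0,-0.006,0,1],[0,0,-0.006,0,1],[0,0,-0.006,0,1],[0,0,-0.006,0,1],[0,0,-0.006,0,1]]]'
python3 - <<'E'
from h import *
w=cv2.imread('pics/s5.png');snap('scene','s9');b=cv2.imread('pics/s9.png')
c=np.zeros((400,800,3),np.uint8)
c[:384,:400]=cv2.resize(b[98:194,296:396],(400,384),interpolation=2)
c[:384,400:]=cv2.resize(b[152:248,173:273],(400,384),interpolation=2);cv2.imwrite('pics/c10.png',c)
E
```

```text
time: 20.25
eef_pos: [0.5443, -0.0967, 0.0742]
eef_rot: [[-0.995, 0.096, 0.001], [0.096, 0.995, -0.0], [-0.001, -0.0, -1.0]]
ft_force: [-5.1, 1.0, 16.8]
finger_gap: 0.193
finger_force: 85.3
```

View pics/c10.png

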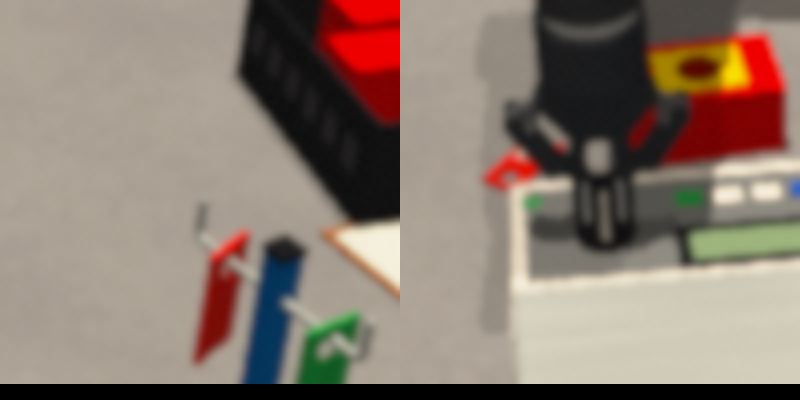

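The tag hangs still on the hook. The dial is on the shaft and at its stop: the extra push raised the force to 17 N with almost no travel.

```bash
python3 -c "
from workcell import job
print(job.close_job())"
```

```text
the job is handed in; nothing more can be done
None
```

I handed the job in after about 20 s of robot time: the tag hangs free and still on the empty hook, and the arm is holding the dial fully pressed on the shaft at about 17 N; the tea boxes and jar were not touched, and the hand-in gave no verdict.

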